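# Load the drying tray and set the fan timer

### The arm

A 7-joint arm with a two-finger parallel gripper is mounted at the origin on the work surface. World frame = base frame: x ahead of the robot, y to its left, z up, the work surface at z = 0. Lengths are in m, angles in rad, forces in N, time in s.
With the tool pointing down it reaches from about 0.4 to 0.85 m from the base axis. Payload 4.5 kg.
Tool frame: the origin (TCP) lies midway between the tips of the shut fingers; the grasp point (between the pads) lies 19 mm behind it; z points along the fingers, y is the line along which they close (so a half turn about z gives the same grasp; the last joint's range is limited). The gripper opens to 85 mm and grips with 20 to 120 N. Pads are 22 mm wide; open, the fingers measure 114 mm over their backs; the gripper's body (76 mm by 85 mm) begins 54 mm behind the grasp point. The pads swing forward as they close: fully open they stand 13 mm farther back than shut.
Start: joints at [-1.297, 0.689, -0.195, 1.565, 0.157, 0.902, -0.215], TCP at [0.148, 0.607, 0.231] pointing down, gripper open.
Joint ranges: [-3.01, 3.01], [-0.46, 2.08], [-1.47, 1.51], [0.13, 2.56], [-1, 4.14], [0.04, 2.09], [-2.66, 2.66]. Speed limits (rad/s): [2.57, 2.57, 3.14, 3.14, 3.14, 3.14, 3.14].

### API

Orientations are given as a unit quaternion [w, x, y, z].
In Python, from cell import manip gives the robot as it stands. The module is installed in compiled form; this text tells all that it offers. Calls block until the motion is done:
- manip.move_ptp(position, orientation): joint-space move of the TCP to a pose.
- manip.line_to(position, feed=0.15, frame=None, threshold=None): straight line of the TCP; frame=None keeps the orientation; feed is the mean speed in m/s. With threshold (N) it stops when the force on the tool has changed by that much, and returns True; else False.
- manip.move_j(angles): joint-space move.
- manip.command_gripper(opening, effort=None): opening from 0.0 (shut) to 1.0 (fully open); effort is the grip in N (None keeps the last); returns when the fingers have stopped.
- manip.sleep(seconds).
- manip.ik(position, orientation): joint angles nearest the present ones, or None.
- manip.observe(): the state.
- manip.camera(name): name is "scene" or "top" or "wrist"; returns a dict with "image" (384x512x3 uint8, blue, green, red), "fx", "fy", "cx", "cy" (pixels), "world_to_cam" (4x4, takes a point from world to camera coordinates); the wrist camera has in their place "mount" (4x4, takes a point from camera to tool coordinates, whose origin is the TCP and whose axes are the flange's). Camera axes: x right, y up, looking along -z (the intrinsics and any distortion apply to the point x, -y, -z); pixel columns grow to the right and rows downward; lengths in m; the calibration is good to about 2 mm. A picture is of the moment at which its call begins: read the wrist's pose just before it. There is no depth.
A pose or a line that the arm cannot do raises manip.PlanningError and nothing moves.
- manip.job_done(): hands the job in; it is judged then, once.
The state is a dict: "time": time; "joints": joint angles; "joint_vel": joint speeds; "effort": joint torques, N m; "tcp_pos": TCP position; "ee_rot": TCP orientation; "force": force on the tool from outside, world axes, zero at the start; "moment": the same for the moment, N m; "opening": opening from 0.0 (shut) to 1.0 (fully open); "grasp_force": force on a finger pad.
Only numpy, scipy, OpenCV 4.12 (cv2) and the standard library are available. Lean on these libraries where they do the work, as an engineer would, in place of code of your own. Each camera call takes 0.05 s, during which the arm holds its last target. There are 200 camera calls.

### The job

Get the varnished clogs drying: find the two drying cartridges, which are in two of the three lidded tubs, and stand both in the small bay of the white tray, and stand every clog on its sole in the large bay. Only once the tray is loaded, turn the fan's timer sleeve to 4. Leave all three tubs with their lids fully on, and leave the varnish jar where it stands.

Things in the scene. Friction and masses are not known exactly. Their poses are not given: they have to be found in the camera images.
- clog1_mid (a point): Small varnished wooden clog, 92 mm long (x, toe to +x), 42 mm wide (y; its sides are upright and parallel over the heel half), 46 mm high, flat sole; this point is its centre, 23 mm above the sole and on the middle of its length; z up when it stands on its sole. Two or three clogs are there; an absent one gives None.
- clog2_mid (a point): Small varnished wooden clog, 92 mm long (x, toe to +x), 42 mm wide (y; its sides are upright and parallel over the heel half), 46 mm high, flat sole; this point is its centre, 23 mm above the sole and on the middle of its length; z up when it stands on its sole. Two or three clogs are there; an absent one gives None.
- clog3_mid (a point): Small varnished wooden clog, 92 mm long (x, toe to +x), 42 mm wide (y; its sides are upright and parallel over the heel half), 46 mm high, flat sole; this point is its centre, 23 mm above the sole and on the middle of its length; z up when it stands on its sole. Two or three clogs are there; an absent one gives None.
- cartridge1_mid (a point): One of two like drying cartridges: a grey slotted block 58 (x) x 32 (y) x 44 mm (z, up), about 80 g, which stands upright inside one of the three tubs (one cartridge to a tub, the third tub is empty); the point is its centre, 22 mm above its underside.
- cartridge2_mid (a point): One of two like drying cartridges: a grey slotted block 58 (x) x 32 (y) x 44 mm (z, up), about 80 g, which stands upright inside one of the three tubs (one cartridge to a tub, the third tub is empty); the point is its centre, 22 mm above its underside.
- tray: Low white drying tray fixed to the table, outside 124 (x) x 306 mm (y); origin under its centre. Floor 4 mm thick, walls 4 mm thick, their tops 16 mm above the table; one cross wall divides it into a large and a small bay.
- clog_bay (a point): Centre of the large bay of the tray, on its floor: the bay is 116 mm along tray x and 222 mm along tray y inside; axes as the tray.
- cartridge_bay (a point): Centre of the small bay of the tray, on its floor: 116 mm along tray x, 72 mm along tray y inside, room for both cartridges side by side; axes as the tray.
- sleeve_grip (a point): On the axis of the timer sleeve of the drying fan, 24 mm above the sleeve's lower edge and 18 mm below its top: an upright knurled aluminium sleeve 50 mm in diameter and 42 mm high, on top of a grey box 118 mm square and 85 mm high that is fixed to the table. A black pointer bar on the sleeve shows the value on the black dial plate around it: seven white ticks 30 degrees apart, with 0, 1, 2 .. 6 dots, clockwise seen from above.
- sleeve (a joint): Angle of the timer sleeve, rad: 0 at value 0, growing clockwise seen from above, 0.5236 (30 degrees) for each value, stop at value 6 (3.142). It clicks into a detent at each value and settles there from either side when let go; about 0.2 N m to turn past a detent.
- tub1_rim (a point): Centre of the mouth, at the height of the rim, of one of three identical round white tubs, 112 mm across the rim, 104 mm inside, 56 mm high, floor 4 mm thick, fixed on the caddy board (12 mm thick) that stands on the table. The tubs cannot be seen into while lidded.
- tub2_rim (a point): Centre of the mouth, at the height of the rim, of one of three identical round white tubs, 112 mm across the rim, 104 mm inside, 56 mm high, floor 4 mm thick, fixed on the caddy board (12 mm thick) that stands on the table. The tubs cannot be seen into while lidded.
- tub3_rim (a point): Centre of the mouth, at the height of the rim, of one of three identical round white tubs, 112 mm across the rim, 104 mm inside, 56 mm high, floor 4 mm thick, fixed on the caddy board (12 mm thick) that stands on the table. The tubs cannot be seen into while lidded.
- lid1_knob (a point): Middle of the grey knob (27 mm in diameter, 40 mm high) of one of three identical loose round lids; z up. The lid's disc is 116 mm across and 6 mm thick, its top 20 mm below this point; a tapered plug 95 mm across and 8 mm deep under the disc drops into the tub. On a tub, fully down, this point is 26 mm above the rim; lying on a flat place 34 mm above it. Any lid fits any tub.
- lid2_knob (a point): Middle of the grey knob (27 mm in diameter, 40 mm high) of one of three identical loose round lids; z up. The lid's disc is 116 mm across and 6 mm thick, its top 20 mm below this point; a tapered plug 95 mm across and 8 mm deep under the disc drops into the tub. On a tub, fully down, this point is 26 mm above the rim; lying on a flat place 34 mm above it. Any lid fits any tub.
- lid3_knob (a point): Middle of the grey knob (27 mm in diameter, 40 mm high) of one of three identical loose round lids; z up. The lid's disc is 116 mm across and 6 mm thick, its top 20 mm below this point; a tapered plug 95 mm across and 8 mm deep under the disc drops into the tub. On a tub, fully down, this point is 26 mm above the rim; lying on a flat place 34 mm above it. Any lid fits any tub.
- lid_rest: Cork disc 104 mm across and 3 mm thick on the caddy board, in the one place of the caddy without a tub: a free spot to lay a lid on. Origin under its centre (on the board).
- varnish: Bystander: amber varnish jar, 60 mm across, 85 mm high, about 0.4 kg; origin under its centre.
There are look-alikes about, which are no part of the job. Leave any black or turquoise look-alike of the part that bears lid1_knob alone.

How it is judged:
On the way, in this order (a step that is already met when the one before it is completed fails the run):
1. all clogs stand in the large bay and both cartridges in the small bay (x of clog1_mid in the frame of clog_bay between -0.04 and 0.04 m and y of clog1_mid in the frame of clog_bay between -0.098 and 0.098 m and z of clog1_mid in the frame of clog_bay between 0.015 and 0.031 m and angle between each of clog1_mid, clog2_mid, clog3_mid, cartridge1_mid, cartridge2_mid's own z axis and vertical below 0.15 rad and x of clog2_mid in the frame of clog_bay between -0.04 and 0.04 m and y of clog2_mid in the frame of clog_bay between -0.098 and 0.098 m and z of clog2_mid in the frame of clog_bay between 0.015 and 0.031 m and x of clog3_mid in the frame of clog_bay between -0.04 and 0.04 m and y of clog3_mid in the frame of clog_bay between -0.098 and 0.098 m and z of clog3_mid in the frame of clog_bay between 0.015 and 0.031 m and x of cartridge1_mid in the frame of cartridge_bay between -0.05 and 0.05 m and y of cartridge1_mid in the frame of cartridge_bay between -0.03 and 0.03 m and z of cartridge1_mid in the frame of cartridge_bay between 0.014 and 0.03 m and x of cartridge2_mid in the frame of cartridge_bay between -0.05 and 0.05 m and y of cartridge2_mid in the frame of cartridge_bay between -0.03 and 0.03 m and z of cartridge2_mid in the frame of cartridge_bay between 0.014 and 0.03 m), for 0.2 s.
2. the timer sleeve is at 4 (value of joint sleeve between 1.9644 and 2.2244 rad), for 0.3 s.
At the end, for the whole second after the job is handed in: Clogs on their soles inside the large bay and both cartridges upright inside the small bay (tilt under 0.15 rad), sleeve at value 4 (within 0.13 rad), and a lid fully on every tub (within 9 mm of centre, level within 0.08 rad) (all of step 1 and all of step 2 and velocity of joint sleeve between -0.05 and 0.05 rad/s and ((horizontal distance between lid1_knob and tub1_rim below 0.009 m and z of lid1_knob in the frame of tub1_rim between 0.02 and 0.031 m and angle between lid1_knob's own z axis and vertical below 0.08 rad) or (horizontal distance between lid2_knob and tub1_rim below 0.009 m and z of lid2_knob in the frame of tub1_rim between 0.02 and 0.031 m and angle between lid2_knob's own z axis and vertical below 0.08 rad) or (horizontal distance between lid3_knob and tub1_rim below 0.009 m and z of lid3_knob in the frame of tub1_rim between 0.02 and 0.031 m and angle between lid3_knob's own z axis and vertical below 0.08 rad)) and ((horizontal distance between lid1_knob and tub2_rim below 0.009 m and z of lid1_knob in the frame of tub2_rim between 0.02 and 0.031 m and angle between lid1_knob's own z axis and vertical below 0.08 rad) or (horizontal distance between lid2_knob and tub2_rim below 0.009 m and z of lid2_knob in the frame of tub2_rim between 0.02 and 0.031 m and angle between lid2_knob's own z axis and vertical below 0.08 rad) or (horizontal distance between lid3_knob and tub2_rim below 0.009 m and z of lid3_knob in the frame of tub2_rim between 0.02 and 0.031 m and angle between lid3_knob's own z axis and vertical below 0.08 rad)) and ((horizontal distance between lid1_knob and tub3_rim below 0.009 m and z of lid1_knob in the frame of tub3_rim between 0.02 and 0.031 m and angle between lid1_knob's own z axis and vertical below 0.08 rad) or (horizontal distance between lid2_knob and tub3_rim below 0.009 m and z of lid2_knob in the frame of tub3_rim between 0.02 and 0.031 m and angle between lid2_knob's own z axis and vertical below 0.08 rad) or (horizontal distance between lid3_knob and tub3_rim below 0.009 m and z of lid3_knob in the frame of tub3_rim between 0.02 and 0.031 m and angle between lid3_knob's own z axis and vertical below 0.08 rad))); the robot touches nothing.
It fails at once if the varnish jar is pushed more than 50 mm (distance of varnish from where it was at the start of the episode above 0.05 m).
Of clog1, clog2, clog3 only 2 to 3 are there at a start; the rules pass over those that are not, and their reading is None.
At some moment in a run one of clog1, clog2, clog3 may be knocked a few centimetres aside while the robot is not near it.
It also fails if it takes over 210 s, if anything falls off the work surface, if the arm or the gripper's body presses on something with over 40 N, if the wrist force passes 120 N, or if a joint passes its speed limit or range.

## Working session

There is one attempt and no reset: what is moved stays moved. The work goes in short steps, each a Python script; the robot and the scene stay as the last script left them, time stands still between calls to the robot, and variables do not carry over. Pictures are saved under pics/ and viewed, at most 14 in all, crops included, and the job is handed in when it is done.

```bash
mkdir -p pics; ls
python3 - <<'E'
from cell import manip
import cv2, numpy as np
o=manip.observe(); print({k:np.round(v,3) for k,v in o.items()})
for n in ("scene","top","wrist"):
    c=manip.camera(n); cv2.imwrite(f"pics/{n}0.png",c["image"]); print({k:(np.round(v,4).tolist()) for k,v in c.items() if k!="image"})
E
```

```text
pics
{'time': np.float64(0.0), 'joints': array([-1.297,  0.69 , -0.194,  1.566,  0.157,  0.903, -0.215]), 'joint_vel': array([ 0.   , -0.001,  0.   , -0.   , -0.   , -0.001,  0.001]), 'effort': array([ 1.0000e-03, -5.3962e+01, -1.2670e+00, -1.5854e+01,  9.0000e-03,
        9.0000e-03,  0.0000e+00]), 'tcp_pos': array([0.148, 0.606, 0.23 ]), 'ee_rot': array([-0.   ,  0.12 ,  0.993, -0.001]), 'force': array([-0.219, -0.386,  0.463]), 'moment': array([0.081, 0.   , 0.019]), 'grasp_force': np.float64(0.0), 'opening': np.float64(0.999)}
{'fx': 494.4101, 'fy': 494.4101, 'cx': 251.8805, 'cy': 198.1018, 'world_to_cam': [[0.8787, 0.4774, -0.0047, -0.383], [-0.2735, 0.5114, 0.8147, 0.0886], [0.3913, -0.7146, 0.5799, -1.885], [0.0, 0.0, 0.0, 1.0]]}
{'fx': 367.5363, 'fy': 367.5363, 'cx': 260.0472, 'cy': 192.4204, 'world_to_cam': [[0.0652, -0.9979, 0.005, -0.0782], [0.9755, 0.0648, 0.2102, -0.4426], [-0.21, -0.0088, 0.9777, -1.1151], [0.0, 0.0, 0.0, 1.0]]}
{'fx': 287.5571, 'fy': 287.5571, 'cx': 253.0868, 'cy': 193.2736, 'mount': [[-0.0007, 0.9487, 0.3162, 0.0828], [1.0, 0.0003, 0.0011, 0.0004], [0.0009, 0.3162, -0.9487, -0.1419], [0.0, 0.0, 0.0, 1.0]]}
```

View pics/top0.png

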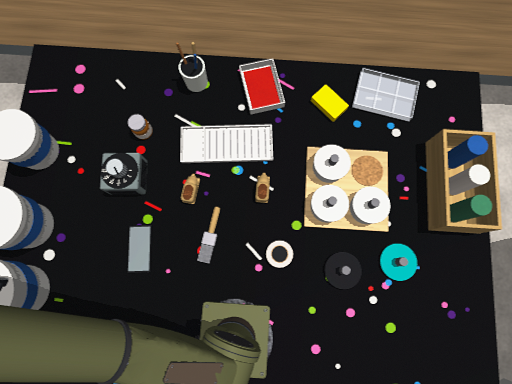

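View pics/scene0.png

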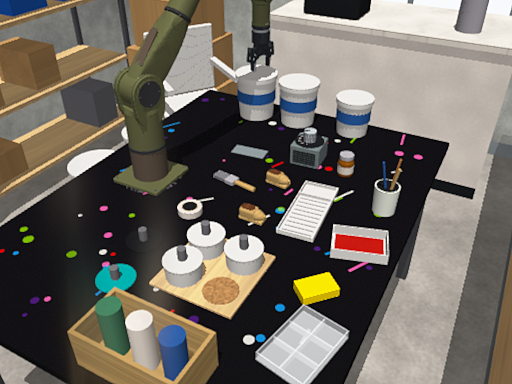

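The top view shows two clogs at (190,189) and (262,188), the tray at (227,143), the fan at (122,172), and the varnish at (140,125). It also has the caddy with 3 tubs at (332,163), (329,204) and (371,207), with the cork at (367,170). A black lid (343,270) and a turquoise lid (398,262) are decoys. Next I'll zoom in.

Run:
```python
import cv2
i=cv2.imread("pics/top0.png")[105:245,90:290]; cv2.imwrite("pics/top0z.png",cv2.resize(i,None,fx=4,fy=4,interpolation=cv2.INTER_CUBIC))
```

```text
(no output)
```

View pics/top0z.png

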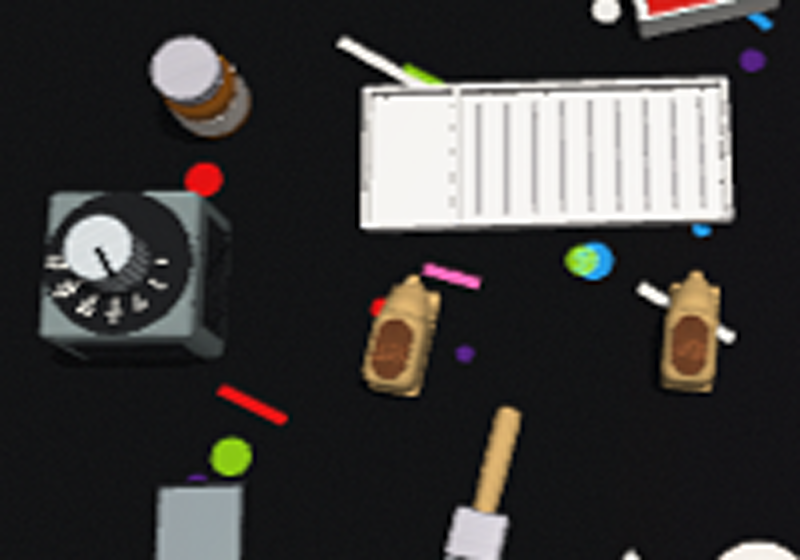

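```bash
cat > h.py <<'E'
from cell import manip
import cv2, numpy as np
from scipy.spatial.transform import Rotation as R
def quat(psi):   # tool down, closing line (tool y) at world angle psi
    c,s=np.cos(psi),np.sin(psi)
    q=R.from_matrix(np.array([[-s,c,0],[c,s,0],[0,0,-1]])).as_quat()  # columns x,y,z
    return [q[3],q[0],q[1],q[2]]
class View:
    def __init__(s,name):
        if name=="wrist":
            o=manip.observe(); q=o["ee_rot"]; T=np.eye(4); T[:3,:3]=R.from_quat([q[1],q[2],q[3],q[0]]).as_matrix(); T[:3,3]=o["tcp_pos"]
        c=manip.camera(name); s.img=c["image"]; s.c=c
        s.C=T@c["mount"] if name=="wrist" else np.linalg.inv(c["world_to_cam"])
    def ray(s,u,v):
        c=s.c; d=np.array([(u-c["cx"])/c["fx"],-(v-c["cy"])/c["fy"],-1]); return s.C[:3,3],s.C[:3,:3]@d
    def pt(s,u,v,z):
        o,d=s.ray(u,v); return o+d*(z-o[2])/d[2]
    def px(s,p):
        q=np.linalg.inv(s.C)@np.r_[p,1]; c=s.c; return np.array([c["cx"]-c["fx"]*q[0]/q[2],c["cy"]+c["fy"]*q[1]/q[2]])
    def plane(s,z,x0,x1,y0,y1,k=1000):   # rectified picture of plane z: row 0 = x1 side, col 0 = y1 side, k px per m
        w,h=int((y1-y0)*k),int((x1-x0)*k)
        src=np.float32([s.px([x,y,z]) for x,y in((x1,y1),(x1,y0),(x0,y0),(x0,y1))])
        H=cv2.getPerspectiveTransform(src,np.float32([[0,0],[w,0],[w,h],[0,h]])); return cv2.warpPerspective(s.img,H,(w,h))
def blobs(mask,amin):
    mask=cv2.morphologyEx(mask.astype(np.uint8)*255,cv2.MORPH_OPEN,np.ones((2,2)))
    return [c for c in cv2.findContours(mask,cv2.RETR_EXTERNAL,cv2.CHAIN_APPROX_NONE)[0] if cv2.contourArea(c)>amin]
def rect(v,c,z):  # min area rect of a contour, on plane z: centre, sizes, angle of long side
    p=np.float32([v.pt(u,w,z)[:2] for u,w in c[:,0]]); ct,sz,a=cv2.minAreaRect(p)
    a=np.radians(a)+(np.pi/2 if sz[1]>sz[0] else 0); return np.round(ct,4),np.round(sorted(sz)[::-1],4),round((a+np.pi/2)%np.pi-np.pi/2,3)
E
python3 - <<'E'
from h import *
v=View("top"); hsv=cv2.cvtColor(v.img,cv2.COLOR_BGR2HSV)
H,S,V=[hsv[...,i].astype(int) for i in range(3)]
for nm,m,z,a in(("white",(V>130)&(S<60),.016,400),("brown",(H>5)&(H<25)&(S>70)&(V>60),.023,100),("grey box",(S<90)&(V>60)&(V<140),.085,400)):
    for c in blobs(m,a):
        x,y,w,h=cv2.boundingRect(c); print(nm,(x,y,w,h),cv2.contourArea(c),rect(v,c,z))
for n,(u,w),z in(("lidA",(332,163),.074),("B",(329,204),.074),("C",(371,207),.074),("knobA",(334,159),.114),("knobB",(332,201),.114),("knobC",(371,205),.114),("cork",(367,170),.015),("varn",(137,121),.085),("fan",(115,167),.127),("clogL",(190,189),.03),("clogR",(262,188),.03)): print(n,v.pt(u,w,z).round(3))
E
```

```text
white (267, 242, 27, 27) 544.5 (array([ 0.2577, -0.1242]), array([0.0818, 0.0805]), np.float64(-1.506))
white (129, 228, 22, 44) 820.5 (array([0.2465, 0.3154]), array([0.135, 0.063]), np.float64(0.089))
white (353, 187, 39, 38) 1066.5 (array([ 0.4344, -0.413 ]), array([0.1214, 0.1206]), np.float64(-0.752))
white (312, 186, 38, 37) 1068.5 (array([ 0.431 , -0.2785]), array([0.1205, 0.1182]), np.float64(-1.505))
white (314, 146, 38, 35) 985.5 (array([ 0.5694, -0.2816]), array([0.123 , 0.1171]), np.float64(-1.504))
white (176, 116, 98, 47) 3053.5 (array([0.6294, 0.0841]), array([0.3289, 0.1627]), np.float64(-1.504))
white (482, 105, 30, 139) 2030.0 (array([ 0.5778, -0.821 ]), array([0.4822, 0.099 ]), np.float64(-0.078))
white (0, 84, 37, 164) 3243.5 (array([0.5129, 0.7552]), array([0.5649, 0.1195]), np.float64(0.212))
white (354, 70, 65, 52) 2079.5 (array([ 0.8226, -0.4625]), array([0.2069, 0.1487]), np.float64(1.358))
brown (168, 364, 55, 20) 677.0 (array([-0.0998,  0.1054]), array([0.1569, 0.0513]), np.float64(-1.507))
brown (209, 208, 12, 26) 149.5 (array([0.3519, 0.0884]), array([0.0
[... 1102 characters left out ...]
94, 35, 56) 505.5 (array([0.2976, 0.6595]), array([0.1685, 0.0757]), np.float64(-0.102))
grey box (450, 170, 30, 26) 418.5 (array([ 0.5104, -0.6664]), array([0.0939, 0.0613]), np.float64(-1.163))
grey box (481, 75, 31, 31) 830.0 (array([ 0.8297, -0.796 ]), array([0.1062, 0.1006]), np.float64(-0.032))
grey box (0, 45, 34, 40) 1101.5 (array([0.8154, 0.79  ]), array([0.1382, 0.115 ]), np.float64(0.011))
lidA [ 0.55  -0.269  0.074]
B [ 0.419 -0.263  0.074]
C [ 0.418 -0.392  0.074]
knobA [ 0.551 -0.267  0.114]
knobB [ 0.421 -0.264  0.114]
knobC [ 0.416 -0.38   0.114]
cork [ 0.553 -0.396  0.015]
varn [0.645 0.357 0.085]
fan [0.478 0.387 0.127]
clogL [0.447 0.177 0.03 ]
clogR [ 0.465 -0.054  0.03 ]
```

Run:
```python
from h import *
import pickle
o=manip.observe(); manip.line_to([.16,.6,.33])
D={}
for n,p in(("fan",(.47,.36,.32)),("tray",(.56,.08,.36)),("caddy",(.47,-.32,.33))):
    manip.move_ptp(p,quat(np.pi/2)); v=View("wrist"); D[n]=v; print(n,manip.observe()["joints"].round(2),manip.observe()["time"])
t=View("top"); D["top"]=t; pickle.dump({k:(v.img,v.c,v.C) for k,v in D.items()},open("v1.pkl","wb"))
cv2.imwrite("pics/w1.png",np.hstack([np.vstack([cv2.resize(D["fan"].img,(400,300)),cv2.resize(D["tray"].img,(400,300))]),np.vstack([cv2.resize(D["caddy"].img,(400,300)),cv2.resize(D["top"].img,(400,300))])]))
```

```text
fan [-0.58  0.56 -0.27  1.55  0.16  1.06  0.69] 2.525
tray [-0.06  0.48 -0.27  1.56  0.14  1.12  1.21] 3.7167
caddy [ 0.66  0.51 -0.24  1.6   0.13  1.05  1.96] 5.2833
```

View pics/w1.png

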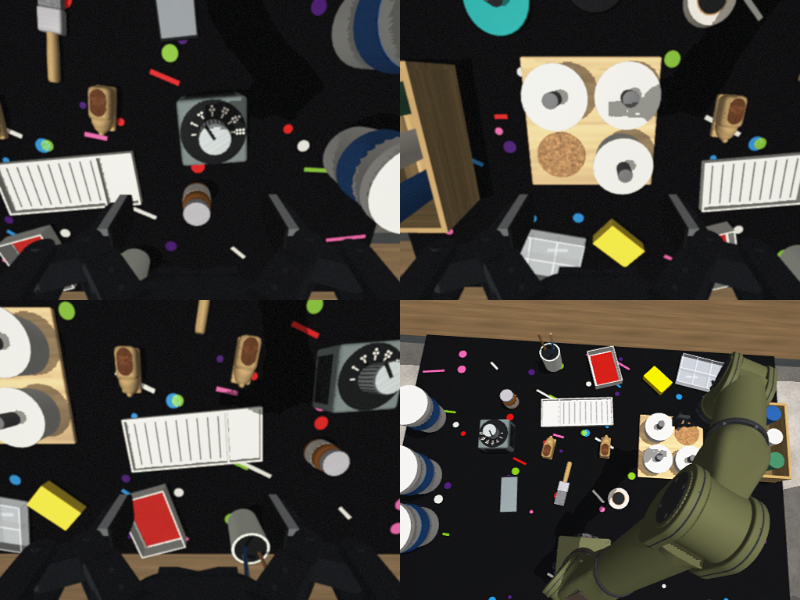

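```bash
cat >> h.py <<'E'
def load(f,n):
    import pickle; v=View.__new__(View); v.img,v.c,v.C=pickle.load(open(f,"rb"))[n]; return v
def hsv(v): h=cv2.cvtColor(v.img,cv2.COLOR_BGR2HSV).astype(int); return h[...,0],h[...,1],h[...,2]
def circ(v,c,z):
    p=np.float32([v.pt(u,w,z)[:2] for u,w in c[:,0]]); e=cv2.fitEllipse(cv2.convexHull(p)); return np.round(e[0],4),np.round(e[1],4)
E
python3 - <<'E'
from h import *
v=load("v1.pkl","caddy"); H,S,V=hsv(v)
for c in blobs((V>95)&(S<50),600): print("lid?",cv2.boundingRect(c),circ(v,c,.074))
for c in blobs((H>8)&(H<28)&(S>60)&(V>110),800): print("board?",cv2.boundingRect(c),rect(v,c,.012))
for c in blobs((H>5)&(H<18)&(S>90)&(V<190)&(V>60),400): print("cork?",cv2.boundingRect(c),circ(v,c,.015))
v=load("v1.pkl","tray"); H,S,V=hsv(v)
for c in blobs((V>90)&(S<60),1500): print("tray?",cv2.boundingRect(c),rect(v,c,.016))
for c in blobs((H>5)&(H<25)&(S>70)&(V>50),300): print("clog?",cv2.boundingRect(c),rect(v,c,.02))
v=load("v1.pkl","fan"); H,S,V=hsv(v)
for c in blobs((V>150)&(S<60),200): print("sleeve?",cv2.boundingRect(c),circ(v,c,.127))
a=v.plane(.085,.40,.56,.30,.46,1875); b=v.plane(.127,.40,.56,.30,.46,1875)
t=load("v1.pkl","tray").plane(.016,.40,.70,-.1,.27,1600)
cv2.imwrite("pics/fan1.png",np.hstack([a,b])); cv2.imwrite("pics/tray1.png",t)
E
```

```text
lid? (155, 295, 84, 60) (array([ 0.7573, -0.4127]), array([0.1373, 0.15  ]))
lid? (384, 197, 128, 76) (array([ 0.5908, -0.019 ]), array([0.1422, 0.2618]))
lid? (248, 172, 78, 78) (array([ 0.5528, -0.2687]), array([0.114 , 0.1257]))
lid? (155, 82, 87, 87) (array([ 0.4267, -0.392 ]), array([0.115 , 0.1166]))
lid? (249, 79, 86, 88) (array([ 0.4237, -0.2653]), array([0.1151, 0.1155]))
lid? (364, 0, 67, 35) (array([ 0.2864, -0.1467]), array([0.056 , 0.0775]))
board? (399, 122, 46, 62) (array([ 0.4741, -0.0474]), array([0.0987, 0.061 ]), np.float64(-0.014))
board? (0, 79, 63, 220) (array([ 0.5733, -0.6931]), array([0.409 , 0.1145]), np.float64(-0.27))
board? (154, 73, 182, 165) (array([ 0.4893, -0.33  ]), array([0.2696, 0.2696]), np.float64(0.002))
cork? (77, 368, 36, 16) (array([ 0.9539, -0.6535]), array([0.0525, 0.0869]))
cork? (0, 310, 21, 45) (array([ 0.8338, -0.8075]), array([0.0456, 0.1262]))
cork? (202, 176, 36, 51) (array([ 0.5571, -0.3856]), array([0.0801, 0.0959]))
cork? (178, 170, 36, 55) (array([ 0.5482, -0.4138]), array([0.0591, 0.1038]))
cork? (420, 127, 24, 34) (array([ 0.45
[... 1506 characters left out ...]
([ 0.4891, -0.2548]), array([0.2673, 0.1404]), np.float64(0.003))
clog? (250, 0, 20, 45) (array([0.371 , 0.0914]), array([0.0596, 0.0216]), np.float64(-0.16))
sleeve? (236, 261, 34, 29) (array([0.6138, 0.3614]), array([0.0447, 0.0452]))
sleeve? (0, 240, 135, 37) (array([ 0.6544, -0.0584]), array([0.0744, 0.1968]))
sleeve? (472, 197, 40, 103) (array([0.5822, 0.6864]), array([0.0639, 0.1574]))
sleeve? (0, 197, 181, 74) (array([0.5584, 0.155 ]), array([0.122 , 0.2796]))
sleeve? (256, 163, 41, 36) (array([0.481 , 0.3896]), array([0.046 , 0.0496]))
sleeve? (49, 9, 29, 35) (array([0.3164, 0.1671]), array([0.0332, 0.0368]))
sleeve? (202, 0, 49, 49) (array([0.3143, 0.3336]), array([0.0534, 0.0571]))
```

View pics/fan1.png

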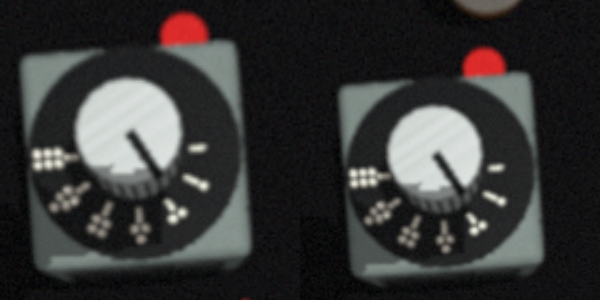

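View pics/tray1.png

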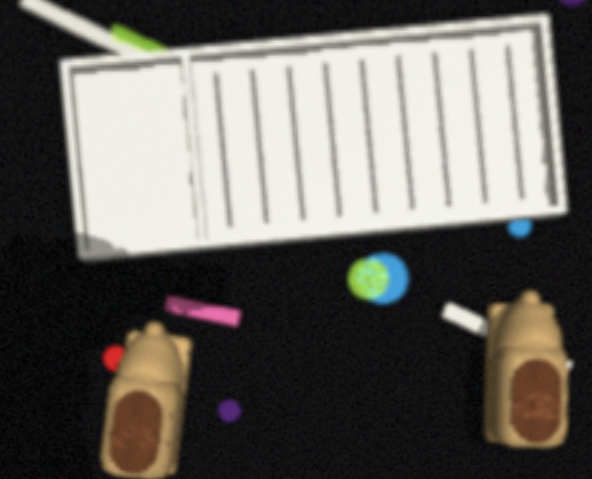

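The sleeve points at value 2. The tray corners give its centre as (.6144,.0739), with a 306 x 124 mm size check that passes, and the small bay on the +y side. Next I'll take close views of each lid, then lift the first one.

```bash
cat >> h.py <<'E'
UP=np.pi/2
def lidfit(xy):
    manip.move_ptp([xy[0],xy[1],.25],quat(UP)); v=View("wrist"); H,S,V=hsv(v); out=[]
    for c in blobs((V>110)&(S<50),1500):
        m,s=circ(v,c,.074)
        if np.hypot(*(m-xy))<.03: out.append((m,s))
    return out
def go(x,y,z,psi,lift=.22):   # over the top, then down is up to the caller
    manip.move_ptp([x,y,max(z,lift)],quat(psi))
def pick_lid(xy,z=.094,psi=UP):
    manip.command_gripper(.75); go(*xy,.2,psi); hit=manip.line_to([*xy,z-.013],.12,threshold=12)
    manip.command_gripper(0.,50); o=manip.observe(); print("lid grip",o["opening"].round(3),o["grasp_force"].round(1),hit,o["tcp_pos"].round(4))
    manip.line_to([*xy,.24],.12)
def put_lid(xy,z,psi=UP):
    go(*xy,.24,psi); manip.line_to([*xy,z+.02],.15); hit=manip.line_to([*xy,z-.017],.04,threshold=6)
    o=manip.observe(); print("lid put",hit,o["tcp_pos"].round(4),"expect z",round(z-.013,3))
    manip.command_gripper(.6); manip.line_to([*xy,.24],.15)
E
python3 - <<'E'
from h import *
for n,xy in(("C",(.4267,-.392)),("B",(.4237,-.2653)),("A",(.551,-.265))): print(n,lidfit(np.array(xy)),manip.observe()["time"])
E
```

```text
C [(array([ 0.4266, -0.3922]), array([0.115 , 0.1153]))] 5.9167
B [(array([ 0.4237, -0.2655]), array([0.1151, 0.1161]))] 6.5417
A [(array([ 0.5553, -0.2682]), array([0.1146, 0.116 ]))] 7.1667
```

```bash
cat > c.py <<'E'
import numpy as np
A=np.array([.5553,-.2682]);B=np.array([.4237,-.2655]);C=np.array([.4266,-.3922]);K=np.array([.556,-.396])
E
python3 - <<'E'
from h import *; from c import *
pick_lid(A); print(manip.observe()["force"].round(1)); put_lid(K,.049)
manip.move_ptp([.53,-.27,.25],quat(UP)); v=View("wrist"); print(manip.observe()["time"])
cv2.imwrite("pics/tubA.png",v.img)
E
```

```text
Traceback (most recent call last):
  File "h.py", line 46, in pick_lid
    manip.command_gripper(0.,50); o=manip.observe(); print("lid grip",o["opening"].round(3),o["grasp_force"].round(1),hit,o["tcp_pos"].round(4))
                                                                      ^^^^^^^^^^^^^^^^^^
AttributeError: 'float' object has no attribute 'round'
```

```bash
sed -i 's/o\["opening"\].round(3),o\["grasp_force"\].round(1)/round(float(o["opening"]),3),round(float(o["grasp_force"]),1)/' h.py
python3 - <<'E'
from h import *; from c import *
o=manip.observe(); print(o["opening"],o["grasp_force"],o["tcp_pos"])
manip.line_to([*A,.24],.12); o=manip.observe(); print(o["opening"],o["force"].round(1)); put_lid(K,.049)
manip.move_ptp([.53,-.27,.25],quat(UP)); v=View("wrist"); print(manip.observe()["time"])
cv2.imwrite("pics/tubA.png",v.img)
E
```

```text
0.30026021164140787 48.984108567237854 [ 0.55560704 -0.26840649  0.08165209]
0.30246237714811897 [-0.2 -0.2 -0.8]
lid put True [ 0.5555 -0.3957  0.0367] expect z 0.036
16.1083
```

View pics/tubA.png

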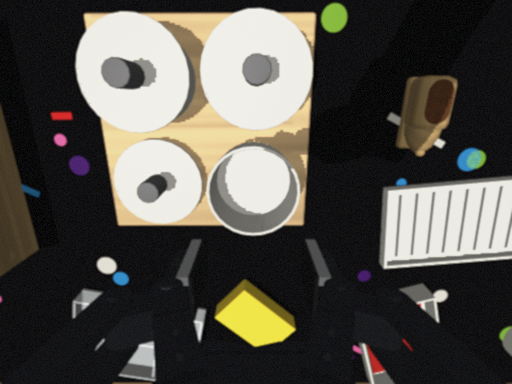

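Tub A is empty, so the cartridges are in B and C. I'll put lid B on tub A and look into B.

Run:
```python
from h import *; from c import *
pick_lid(B); put_lid(A,.094)
manip.move_ptp([.40,-.268,.27],quat(UP)); v=View("wrist"); print(manip.observe()["time"],lidfit(A))
cv2.imwrite("pics/tubB.png",v.img)
H,S,V=hsv(v)
import pickle; pickle.dump({"B":(v.img,v.c,v.C)},open("vB.pkl","wb"))
```

```text
lid grip 0.299 48.9 False [ 0.424  -0.2657  0.0816]
lid put True [ 0.5549 -0.268   0.0817] expect z 0.081
24.7583 [(array([ 0.5543, -0.2666]), array([0.1148, 0.1161]))]
```

View pics/tubB.png

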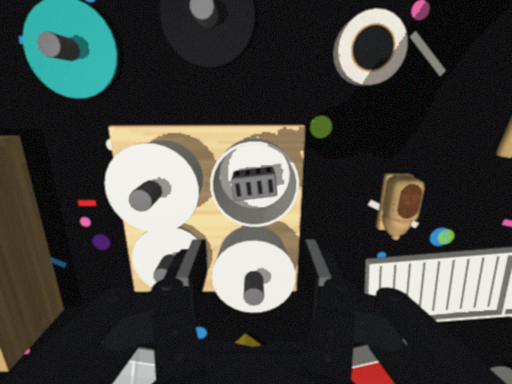

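Run:
```python
from h import *; from c import *
v=load("vB.pkl","B")
w=v.plane(.060,.36,.48,-.33,-.21,5000); cv2.imwrite("pics/cartB.png",w)
for psi in(0,-np.pi): print(psi,[None if (q:=manip.ik([*p],quat(psi))) is None else np.round(q,2) for p in((.42,-.265,.05),(.427,-.392,.05),(.603,.186,.05))])
```

```text
0 [array([ 0.43,  0.85,  0.06,  2.09, -0.22,  0.21,  0.69]), array([ 0.61,  0.9 ,  0.1 ,  1.84, -0.19,  0.41,  0.84]), array([-0.49,  0.95,  0.23,  1.68, -0.36,  0.55, -0.05])]
-3.141592653589793 [array([ 0.76,  0.88, -0.48,  2.07,  1.  ,  0.44,  2.63]), array([ 0.42,  0.95,  0.44,  1.85, -0.77,  0.52, -1.76]), array([-0.15,  0.96, -0.4 ,  1.66,  0.57,  0.64,  2.27])]
```

View pics/cartB.png

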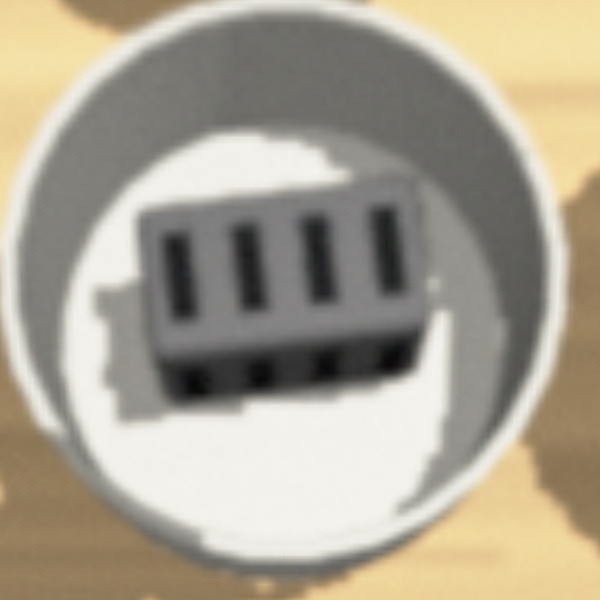

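Tub B holds a cartridge at (.426,-.267), yaw 0.135. I'll move it to the far side of the small bay.

```bash
cat >> c.py <<'E'
U=np.array([-.0979,.9952]);W=np.array([.9952,.0979]);T=np.array([.6144,.0739]);SM=T+.113*U;LG=T-.038*U
E
cat >> h.py <<'E'
def carry_cart(src,psi,dst,psid):
    manip.command_gripper(.58); go(*src,.2,psi); hit=manip.line_to([*src,.035],.1,threshold=10)
    manip.command_gripper(0.,40); o=manip.observe(); zg=o["tcp_pos"][2]; print("cart grip",round(float(o["opening"]),3),hit,o["tcp_pos"].round(4))
    manip.line_to([*src,.24],.12); print("held",round(float(manip.observe()["opening"]),3))
    go(*dst,.24,psid); manip.line_to([*dst,.045],.15); hit=manip.line_to([*dst,zg-.012-.003],.03,threshold=5)
    o=manip.observe(); print("put",hit,o["tcp_pos"].round(4),"expect z",round(zg-.012,4))
    manip.command_gripper(float(o["opening"])+.09); manip.line_to([*dst,.24],.12)
E
python3 - <<'E'
from h import *; from c import *
carry_cart(np.array([.4262,-.2672]),.135,SM+.031*W,.098)
print(manip.observe()["time"])
pick_lid(C); put_lid(B,.094)
manip.move_ptp([.40,-.394,.27],quat(UP)); v=View("wrist"); print(manip.observe()["time"])
import pickle; pickle.dump({"C":(v.img,v.c,v.C)},open("vC.pkl","wb"))
cv2.imwrite("pics/cartC.png",v.plane(.060,.36,.48,-.455,-.335,5000))
E
```

```text
cart grip 0.366 False [ 0.4266 -0.2673  0.0355]
held 0.368
put True [0.6339 0.1894 0.0236] expect z 0.0235
36.9833
lid grip 0.302 49.0 False [ 0.4269 -0.3925  0.0817]
lid put True [ 0.4234 -0.2653  0.0816] expect z 0.081
47.3167
```

View pics/cartC.png

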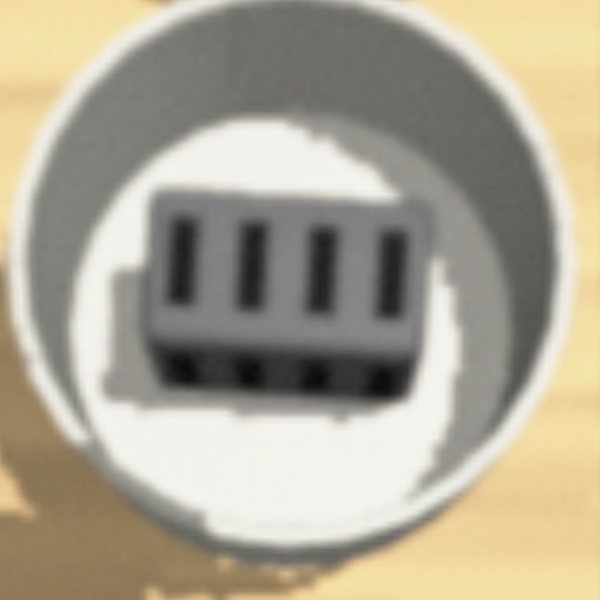

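Tub C holds a cartridge at (.4254,-.3928), yaw -0.046. I'll move it, close C with the lid from the cork, then look at the tray and clogs.

Run:
```python
from h import *; from c import *
carry_cart(np.array([.4254,-.3928]),-.046,SM-.031*W,.098)
print(manip.observe()["time"])
pick_lid(np.array([.5555,-.3957]),.049); put_lid(C,.094)
for xy in(A,B,C): print(lidfit(xy))
manip.move_ptp([.54,.08,.36],quat(UP)); v=View("wrist"); print(manip.observe()["time"])
import pickle; pickle.dump({"t":(v.img,v.c,v.C)},open("vT.pkl","wb"))
cv2.imwrite("pics/tray2.png",v.plane(.030,.39,.70,-.12,.27,1900))
```

```text
cart grip 0.361 False [ 0.4259 -0.3931  0.0356]
held 0.364
put True [0.5722 0.1833 0.0236] expect z 0.0236
59.35
lid grip 0.3 49.2 False [ 0.5558 -0.3959  0.0365]
lid put True [ 0.4263 -0.3919  0.0815] expect z 0.081
[(array([ 0.5543, -0.2667]), array([0.1148, 0.116 ]))]
[(array([ 0.4234, -0.2637]), array([0.1148, 0.1163]))]
[(array([ 0.4258, -0.3902]), array([0.1147, 0.1154]))]
73.5917
```

View pics/tray2.png

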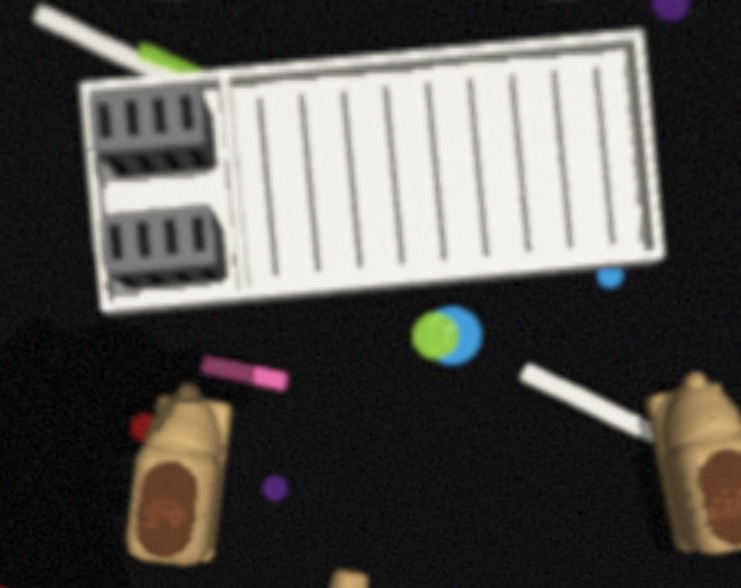

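Both cartridges stand in the small bay, and the right-hand clog has been knocked toward -y. I'll take a close look at each clog.

Run:
```python
from h import *; from c import *
out=[]
for x,y in((.45,.18),(.47,-.1)):
    manip.move_ptp([x,y,.25],quat(UP)); v=View("wrist"); H,S,V=hsv(v)
    for c in blobs((H>5)&(H<25)&(S>70)&(V>50),800):
        r=[rect(v,c,z) for z in(0.,.025,.046)]
        if np.hypot(*(r[1][0]-[x,y]))<.08: print(r)
    out.append(v.plane(.046,x-.07,x+.07,y-.07,y+.07,2800))
print(manip.observe()["time"]); cv2.imwrite("pics/clogs.png",np.hstack(out))
```

```text
[(array([0.4575, 0.1778]), array([0.1065, 0.0484]), np.float64(-0.126)), (array([0.4518, 0.1779]), array([0.0997, 0.0453]), np.float64(-0.126)), (array([0.4471, 0.178 ]), array([0.094 , 0.0427]), np.float64(-0.126))]
[(array([ 0.4642, -0.1052]), array([0.1058, 0.0477]), np.float64(0.21)), (array([ 0.4593, -0.1047]), array([0.0991, 0.0447]), np.float64(0.21)), (array([ 0.4552, -0.1044]), array([0.0934, 0.0421]), np.float64(0.21))]
75.5083
```

View pics/clogs.png

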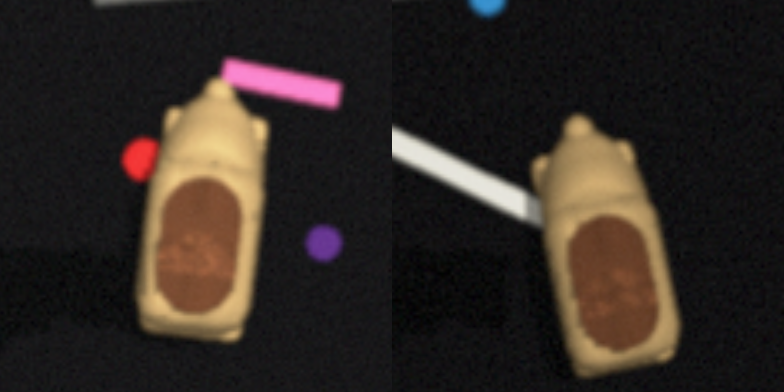

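```bash
cat >> h.py <<'E'
def carry_clog(mid,yaw,dst,yawd):
    d=lambda a:np.array([np.cos(a),np.sin(a)])
    s=np.array(mid)-.014*d(yaw); e=dst-.014*d(yawd)
    manip.command_gripper(.85); go(*s,.2,yaw+UP); hit=manip.line_to([*s,.010],.1,threshold=12)
    manip.command_gripper(0.,50); o=manip.observe(); zg=o["tcp_pos"][2]; print("clog grip",round(float(o["opening"]),3),hit,o["tcp_pos"].round(4))
    manip.line_to([*s,.15],.12); print("held",round(float(manip.observe()["opening"]),3))
    manip.move_ptp([*e,.15],quat(yawd+UP)); manip.line_to([*e,zg+.02],.12); hit=manip.line_to([*e,zg+.001],.03,threshold=6)
    o=manip.observe(); print("put",hit,o["tcp_pos"].round(4),"expect z",round(zg+.004,4))
    manip.command_gripper(float(o["opening"])+.12); manip.line_to([*e,.2],.12)
E
python3 - <<'E'
from h import *; from c import *
carry_clog([.4465,.177],-.126,LG+.055*U,.098)
manip.move_ptp([.46,-.1,.25],quat(UP)); v=View("wrist"); H,S,V=hsv(v)
for c in blobs((H>5)&(H<25)&(S>70)&(V>50),800): print(rect(v,c,.046))
carry_clog([.455,-.1045],.21,LG-.055*U,.098)
manip.move_ptp([.54,.06,.36],quat(UP)); v=View("wrist"); print(manip.observe()["time"])
a=v.plane(.046,.39,.74,-.14,.26,1000)
manip.move_ptp([.45,.36,.3],quat(UP)); v=View("wrist"); b=v.plane(.127,.38,.56,.29,.49,1750)
H,S,V=hsv(v)
for c in blobs((V>150)&(S<60),200): print("sleeve?",circ(v,c,.127))
cv2.imwrite("pics/load.png",np.hstack([a,cv2.resize(b,(390,350))]))
E
```

```text
clog grip 0.489 False [0.4327 0.1788 0.0103]
held 0.484
put True [0.5987 0.0894 0.0144] expect z 0.0143
(array([0.5979, 0.0832]), array([0.0938, 0.0511]), np.float64(0.1))
(array([ 0.4542, -0.1045]), array([0.0936, 0.0422]), np.float64(0.208))
(array([ 0.4789, -0.3085]), array([0.2494, 0.2469]), np.float64(-1.57))
(array([0.3569, 0.076 ]), array([0.0801, 0.0207]), np.float64(-0.159))Traceback (most recent call last):
  File "<stdin>", line 5, in <module>
  File "h.py", line 62, in carry_clog
    manip.command_gripper(.85); go(*s,.2,yaw+UP); hit=manip.line_to([*s,.010],.1,threshold=12)
                                                      ~~~~~~~~~~~~~^^^^^^^^^^^^^^^^^^^^^^^^^^^
cell.PlanningError: the arm cannot follow that straight line within its joint ranges
```

```bash
sed -i 's/def carry_clog(mid,yaw,dst,yawd)/def carry_clog(mid,yaw,dst,yawd,UP=np.pi\/2)/' h.py
python3 - <<'E'
from h import *; from c import *
print(manip.observe()["joints"].round(2))
s=np.array([.4545,-.1045])-.014*np.array([np.cos(.21),np.sin(.21)])
for u in(UP,-UP):
  for z in(.2,.1,.01): 
    q=manip.ik([*s,z],quat(.21+u)); print(u,z,None if q is None else np.round(q,2))
E
```

```text
[ 0.49  0.53 -0.53  2.06  0.43  0.66  1.44]
1.5707963267948966 0.2 [ 0.47  0.56 -0.51  2.09  0.47  0.6   1.41]
1.5707963267948966 0.1 [ 0.33  0.73 -0.3   2.18  0.68  0.32  1.22]
1.5707963267948966 0.01 [ 0.26  0.92 -0.19  2.21  1.42  0.16  0.5 ]
-1.5707963267948966 0.2 [-0.45  0.79  1.09  2.13 -0.99  0.86 -0.11]
-1.5707963267948966 0.1 [-0.12  0.78  0.43  2.2  -0.97  0.36 -0.22]
-1.5707963267948966 0.01 [ 0.26  0.92 -0.19  2.21  1.42  0.16 -2.64]
```

```bash
python3 - <<'E'
import re
s=open("h.py").read()
s=s.replace('go(*s,.2,yaw+UP); hit=manip.line_to([*s,.010],.1,threshold=12)\n','go(*s,.2,yaw+UP); hit=down(s,.2,.010,yaw+UP)\n')
s=s.replace('    manip.line_to([*s,.15],.12); print("held"','    down(s,zg,.15,yaw+UP); print("held"')
s=s.replace('def carry_clog','''def down(p,z0,z1,psi):   # straight if it can be, else in small joint moves
    try: return manip.line_to([*p,z1],.1,threshold=12)
    except manip.PlanningError:
        for z in np.linspace(z0,z1,13)[1:]:
            manip.move_ptp([*p,z],quat(psi)); f=manip.observe()["force"]
            if abs(f[2])>15: print("force",z,f.round(1)); return True
        return False
def carry_clog''')
open("h.py","w").write(s)
E
python3 - <<'E'
from h import *; from c import *
carry_clog([.4545,-.1045],.21,LG-.055*U,.098)
manip.move_ptp([.54,.06,.36],quat(UP)); v=View("wrist"); print(manip.observe()["time"])
a=v.plane(.046,.39,.74,-.14,.26,1000)
manip.move_ptp([.45,.36,.3],quat(UP)); v=View("wrist"); b=v.plane(.127,.38,.56,.29,.49,1750)
H,S,V=hsv(v)
for c in blobs((V>150)&(S<60),200): print("sleeve?",circ(v,c,.127))
cv2.imwrite("pics/load.png",np.hstack([a,cv2.resize(b,(390,350))]))
E
```

```text
clog grip 0.486 False [ 0.4409 -0.1077  0.0105]
held 0.488
put True [ 0.6094 -0.0201  0.0146] expect z 0.0145
98.025
sleeve? (array([0.6096, 0.361 ]), array([0.0462, 0.0471]))
sleeve? (array([0.5744, 0.6757]), array([0.0724, 0.1469]))
sleeve? (array([0.5393, 0.1581]), array([0.1296, 0.229 ]))
sleeve? (array([0.5309, 0.3264]), array([0.0274, 0.043 ]))
sleeve? (array([0.5218, 0.4466]), array([0.0217, 0.0337]))
sleeve? (array([0.4801, 0.3894]), array([0.0498, 0.0502]))
sleeve? (array([0.392 , 0.3068]), array([0.041 , 0.0808]))
sleeve? (array([0.3055, 0.3331]), array([0.0605, 0.0671]))
sleeve? (array([0.3063, 0.1711]), array([0.0325, 0.0643]))
```

View pics/load.png

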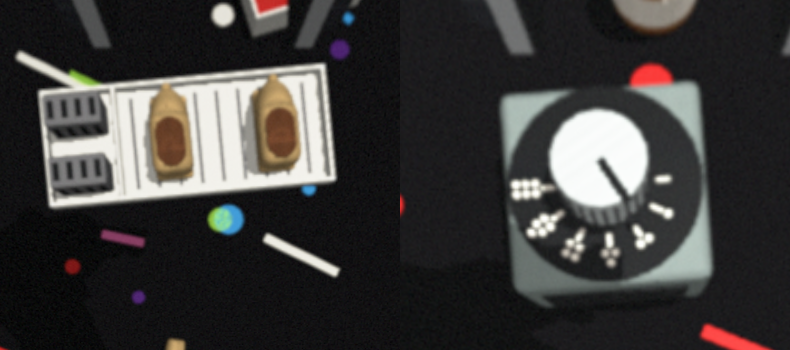

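The tray is loaded, and the sleeve is still at 2, centred at (.4801,.3894). Now I'll turn it 60° clockwise.

Run:
```python
from h import *; from c import *
p=[.4801,.3894]; p0=2.09
manip.command_gripper(1.); manip.move_ptp([*p,.2],quat(p0)); print("hit",manip.line_to([*p,.094],.08,threshold=10))
manip.command_gripper(0.,70); o=manip.observe(); print(o["opening"],o["tcp_pos"].round(4),o["force"].round(1),o["joints"].round(2))
for k in range(1,9):
    manip.move_ptp([*p,.094],quat(p0-np.radians(61)*k/8)); o=manip.observe(); print(k,o["force"].round(1),o["moment"].round(2))
manip.sleep(.3); manip.command_gripper(1.); manip.line_to([*p,.25],.1)
manip.move_ptp([.45,.36,.3],quat(UP)); v=View("wrist"); b=v.plane(.127,.38,.56,.29,.49,2000)
manip.move_ptp([.45,-.05,.38],quat(UP)); v=View("wrist"); print(manip.observe()["time"])
cv2.imwrite("pics/end.png",np.hstack([b,cv2.resize(v.img,(400,360))]))
```

```text
hit False
0.5719066535586144 [0.4808 0.3886 0.0947] [-0.  -2.6  6.5] [-0.38  0.95 -0.7   1.68  0.79  0.83  0.64]
1 [ 0.4 -4.9  7.1] [-0.83 -0.35  0.87]
2 [ 0.8 -3.7  7.9] [-0.66 -0.07 -0.08]
3 [-0.1 -3.9  7.4] [-0.76  0.04 -0.02]
4 [-0.3 -5.5  8.4] [-0.81 -0.01  0.06]
5 [ 0.7 -5.6  8.4] [-0.83  0.14  0.73]
6 [ 0.4 -4.5  7. ] [-0.91 -0.39 -0.04]
7 [-0.3 -5.1  5.7] [-1.01 -0.36 -0.07]
8 [-0.1 -3.7  7.8] [-1.21 -0.02 -0.85]
108.775
```

View pics/end.png

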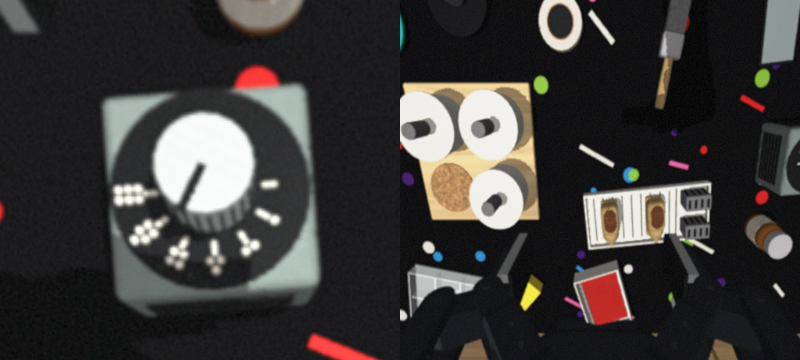

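The pointer is on the fourth tick past zero. The lids are on, the tray is loaded and the jar is in place, so I'm handing in.

```bash
python3 -c "
from cell import manip
print(manip.job_done())"
```

```text
the job is handed in; nothing more can be done
None
```

I handed the job in at about 109 s of the 210 s allowed (no verdict came back): both clogs present stand in the large bay, both cartridges are in the small bay, all three tubs are lidded, the timer sleeve is at 4, and the varnish jar was not touched.

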